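# Hold the last corner block tight in the drawer corner

## Robot

A 6-joint arm with a two-finger parallel gripper is mounted at the origin on the work surface. World frame = base frame: x ahead of the robot, y to its left, z up, the work surface at z = 0. Lengths are in m, angles in rad, forces in N, time in s.
With the tool pointing down it reaches from about 0.4 to 0.825 m from the base axis. Payload 7 kg.
Tool frame: the origin (TCP) lies midway between the tips of the shut fingers; the grasp point (between the pads) lies 19 mm behind it; y points along the fingers, z is the direction in which the jaws open and shut, and the axes are right-handed (so a half turn about y gives the same grasp; the last joint's range is limited). The gripper opens to 88 mm and grips with 3 to 60 N. Pads are 19 mm wide; open, the fingers measure 130 mm over their backs; the gripper's body (78 mm by 193 mm) begins 47 mm behind the grasp point.
Start: joints at [-1.061, 0.359, 0.012, 0, -1.224, -0.288], TCP at [0.148, -0.658, 0.227] pointing down, gripper open.
Joint ranges: [-3.07, 3.07], [-1.43, 2.12], [-1.02, 1.25], [-3.03, 1.67], [-3.05, -0], [-3.03, 3.03]. Speed limits (rad/s): [2.39, 2.39, 3.01, 3.14, 3.14, 3.14].

## Interface

Orientations are given as [roll, pitch, yaw] about the fixed x, y, z axes, in that order (R = Rz(yaw) Ry(pitch) Rx(roll)).
In Python, from station import arm gives the robot as it stands.
- The arm moves only by the tool move_arm, never from a script. Its argument "deltas" is a list of rows, each an object with "dp": the shift along the tool's x, y, z in mm, a list of three; "rotation": the turn, a rotation vector about the tool's x, y, z in degrees, a list of three. A call has 1 to 5 rows; each row shifts and turns the pose as measured when the row begins, along the tool's axes as they then stand; what a row does not reach is not made up. A row lasts 1/12 s, in which the tool goes at most 41.7 mm and 7.16 degrees, less where a joint would pass 70% of its speed; a pose out of reach is approached as far as the arm can. A call is refused whole if a number of a shift passes 41.7 or a number of a turn 7.16, either way. A call with a gripper value outside its range is refused whole. "jaw" is the closure in counts, from 0 (fully open) to 255 (shut), set as the call begins (left out, the last holds). The fingers move at their own pace and stop on an object; "squeeze" is the grip in N (left out, the last holds). Time passes only in rows, so rows that do not move let the fingers close. It gives the time, the measured TCP pose, the force and the opening at its end, in the units of the state.
- arm.get_state(): the state, without advancing time (a new reading comes with each control period).
- arm.grab_frame(name): name is "side" or "top" or "wrist"; returns a dict with "pixels" (420x560x3 uint8, red, green, blue), "z_map" (420x560 float32, m along the optical axis (not along the pixel's ray), 0 where there is no reading), "fx", "fy", "cx", "cy" (pixels), "cam_to_world" (4x4, takes a point from camera to world coordinates); the wrist camera has in their place "mount" (4x4, takes a point from camera to tool coordinates, whose origin is the TCP and whose axes are the tool frame's). Camera axes: x right, y down, z forward; pixel columns grow to the right and rows downward; lengths in m; the calibration is good to about 2 mm. A picture is of the moment at which its call begins: read the wrist's pose just before it.
- arm.job_done(): hands the job in, once; it reports no verdict.
The state is a dict: "t": time; "q": joint angles; "qd": joint speeds; "joint_efforts": joint torques, N m; "eef_pos": TCP position; "ee_rot": TCP orientation; "force": force on the tool from outside, world axes, zero at the start; "moment": the same for the moment, N m; "width": finger opening in m.
Only numpy, scipy, OpenCV 4.12 (cv2) and the standard library are available. Lean on these libraries where they do the work, as an engineer would, in place of code of your own. Each camera call takes 0.05 s, during which the arm holds its last target.

## Task

Fit the loose beech corner block into the one drawer corner that has none: standing on the drawer bottom, nose right into the corner, its two square faces flush against the drawer front and the left side board. Press it firmly against both boards at once and finish while still holding it pressed there, so that the screws can be driven. Leave the tools and other things on the bench and in the drawer where they lie.

Things in the scene. Friction and masses are not known exactly. Their poses are not given: they have to be found in the camera images.
- corner_block: loose light beech corner block, upright prism 55 mm tall, 60-130 g, house-shaped from above: broad face 54 mm wide (four dark screw holes), two parallel end faces 54 mm apart, 36 mm deep (normals +x+y and -x-y), two square faces 38 mm long (normals -x and +y) meeting in the nose, 63 mm from the broad face. Origin: underside, 31.5 mm from nose and broad face. Seated, its axes are parallel to the drawer's
- block_nose (a point): foot of the block's nose edge (underside), 31.5 mm from the block's origin along its own (-x, +y) diagonal; axes as the block's
- block_grip (a point): a good point to grip the block across its end faces: midway between them, 8 mm in from the broad face, 42 mm above the foot, 55 mm behind the nose; axes as the block's. In the corner the boards meet the end faces' far edges at 45 degrees, so only the part near the broad face leaves room for fingers
- drawer: open dark walnut desk drawer, held fast on the bench by two steel holdfasts (120 mm high, at the back and left rear). Inside 274 mm (x) by 300 mm (y), plywood floor 16 mm above the bench, side and back boards 12 mm thick, tops at 67 mm; smooth, friction with the block about 0.35. Three inner corners carry a beech block. Origin: centre of the underside, z up, -x towards the front with its bar handle, +y towards the left side
- drawer_front: the drawer's front board, 18 mm thick, 336 mm wide, top 72 mm above the bench, with a dark bar handle outside; its origin and axes are the drawer's. Its inner face is the plane x = -137 mm of the drawer
- drawer_side: the drawer's left side board, 12 mm thick, top 67 mm above the bench; its origin and axes are the drawer's. Its inner face is the plane y = +150 mm of the drawer
- empty_corner (a point): the point where the drawer's inner floor, front board and left side board meet in the corner that has no block; axes as the drawer's, so the free space of the corner lies towards +x, -y
- glue_bottle: yellow closed glue bottle, 54 mm diameter, 150 mm high, origin at the centre of its underside; leave it
- offcut: walnut offcut, 90 x 55 x 18 mm, lying flat, origin at the centre of its underside; leave it
- screwdriver: red-handled screwdriver, 200 mm, lying along its x axis on the drawer floor; leave it
- hammer: hammer, 280 mm, lying along its x axis; leave it
- drill: green and black cordless drill lying on its side, about 230 x 210 x 64 mm, origin under its motor housing, chuck to +x, battery to -y; leave it
- tape_measure: yellow tape measure, 72 x 68 x 36 mm, origin at the centre of its underside; leave it
- screw_tray: blue open tray of screws, 120 x 160 x 35 mm, origin at the centre of its underside; leave it
Mind the look-alikes: they are no part of the job. Of the things shaped like the corner_block, the beech one is meant.

How it is judged:
At the end, for the whole second after the job is handed in: Block stands on the drawer floor, nose within 3 mm of the corner in each direction, axes within 0.05 rad of the drawer's; it is at rest, presses the front board and the left side board with more than 3 N each at once, and the fingers bear on it with more than 3 N (x of block_nose in the frame of empty_corner between -0.003 and 0.003 m and y of block_nose in the frame of empty_corner between -0.003 and 0.003 m and z of block_nose in the frame of empty_corner between -0.003 and 0.003 m and angle between the x axis of corner_block and the x axis of drawer, either way round below 0.05 rad and angle between the z axis of corner_block and the z axis of drawer, either way round below 0.05 rad and contact force between corner_block and drawer_front above 3 N and contact force between corner_block and drawer_side above 3 N and contact force between the fingers and corner_block above 3 N and linear speed of corner_block below 0.02 m/s); the arm keeps its last pose, push and grip.
It fails at once if a bystander (glue bottle, offcut, screwdriver, hammer, drill, tape measure, screw tray) is moved more than 30 mm (distance of any of glue_bottle, offcut, screwdriver, hammer, drill, tape_measure, screw_tray from where it was at the start of the episode above 0.03 m).
It fails at once if the glue bottle is knocked over (angle between glue_bottle's own z axis and vertical above 0.5 rad).
It also fails if it takes over 48 s, if anything falls off the work surface, if the arm or the gripper's body presses on something with over 40 N, if the wrist force passes 120 N, or if a joint passes its speed limit or range.

## Working session

There is one attempt and no reset: what is moved stays moved. The work goes in short steps, Python scripts to look and compute and a tool call to move; the robot and the scene stay as the last step left them, time stands still between calls to the robot, and variables do not carry over. Pictures are saved under pics/ and viewed, and the job is handed in when it is done.

Besides the shell and the picture viewer there is one more tool, called after "Call:" as name(argument=value, ...) on one line, values as JSON. move_arm: Moves the arm, as the interface text tells. Its arguments: {"type":"object","properties":{"deltas":{"type":"array","items":{"type":"object","properties":{"dp":{"type":"array","items":{"type":"number"}},"rotation":{"type":"array","items":{"type":"number"}}}}},"jaw":{"type":"number"},"squeeze":{"type":"number"}},"required":["deltas"]}

```bash
mkdir -p pics; ls; python3 - <<'E'
from station import arm
import cv2, numpy as np
s=arm.get_state(); print(s)
for n in ["top","side"]:
    f=arm.grab_frame(n)
    cv2.imwrite(f"pics/{n}0.png",f["pixels"][:,:,::-1])
    np.savez(f"{n}0.npz",**f)
    print(n,f["fx"],f["fy"],f["cx"],f["cy"],np.round(f["cam_to_world"],4).tolist())
E
```

```text
pics
{'t': 0.0, 'q': array([-1.06093017e+00,  3.59366627e-01,  1.10402605e-02, -3.71295152e-04,
       -1.22405085e+00, -2.88107263e-01]), 'qd': array([-0.00063325, -0.00018137, -0.00061457,  0.00158942,  0.00161628,
        0.00051968]), 'joint_efforts': array([ 1.82652529e-03, -5.82714450e+01,  2.93057764e+01,  6.99691281e+00,
        6.99841767e-03, -1.70477283e-04]), 'eef_pos': array([ 0.148343  , -0.65799885,  0.22562386]), 'ee_rot': array([-1.56918142e+00,  1.14583081e-04,  2.21632535e-01]), 'force': array([ 0.3004252 ,  0.20471662, -0.13237898]), 'moment': array([-0.02155519, -0.01603023,  0.02437598]), 'width': 0.0874307355700483}
top 476.10646203780345 476.10646203780345 280.90009628760544 210.8530611654367 [[0.0015, -0.9885, 0.1514, 0.2579], [-1.0, -0.0027, -0.0079, 0.0264], [0.0082, -0.1514, -0.9884, 1.7175], [0.0, 0.0, 0.0, 1.0]]
side 437.2360937541105 437.2360937541105 276.84751509613886 210.30652356431528 [[-0.973, -0.1565, 0.1698, 0.2477], [-0.2308, 0.6344, -0.7378, 1.0844], [0.0077, -0.757, -0.6534, 1.0207], [0.0, 0.0, 0.0, 1.0]]
```

View pics/top0.png

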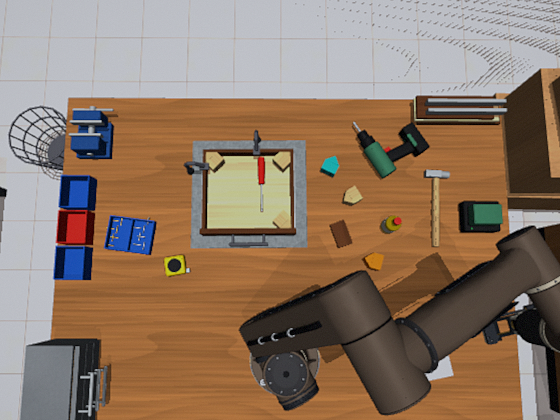

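View pics/side0.png

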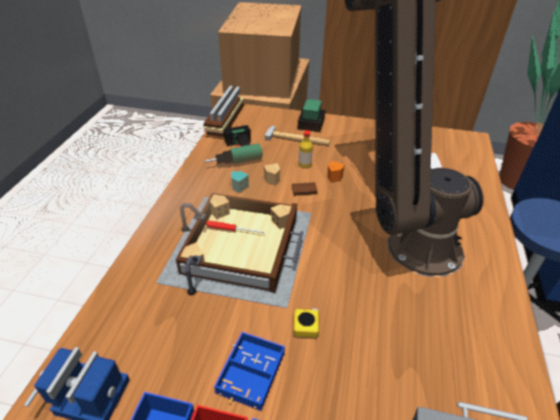

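```bash
python3 - <<'E'
import cv2, numpy as np
im=cv2.imread("pics/top0.png"); s=cv2.imread("pics/side0.png")
a=cv2.resize(im[150:280,310:410],None,fx=4,fy=4,interpolation=cv2.INTER_CUBIC)
b=cv2.resize(s[150:205,220:350],None,fx=3,fy=3,interpolation=cv2.INTER_CUBIC)
c=np.zeros((520,800,3),np.uint8); c[:,:400]=a; c[:b.shape[0],405:405+b.shape[1]]=b[:,:395]
cv2.imwrite("pics/crop0.png",c)
d=cv2.resize(im[135:255,185:315],None,fx=5,fy=5,interpolation=cv2.INTER_CUBIC)
cv2.imwrite("pics/crop0d.png",d[:600])
E
```

```text
(no output)
```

View pics/crop0.png

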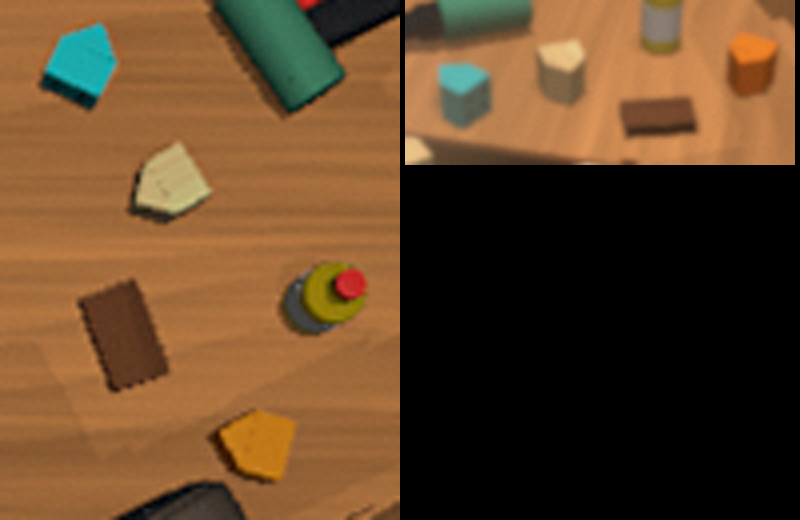

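View pics/crop0d.png

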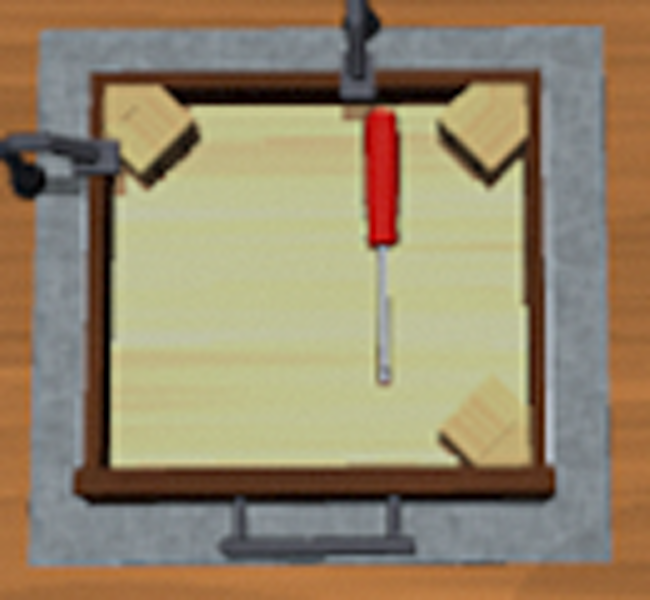

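```bash
cat > h.py <<'E'
import numpy as np, cv2
from scipy.spatial.transform import Rotation as R
def plane(f,uv,z,T=None):
    T=f["cam_to_world"] if T is None else T
    uv=np.atleast_2d(uv).astype(float)
    d=np.c_[(uv[:,0]-f["cx"])/f["fx"],(uv[:,1]-f["cy"])/f["fy"],np.ones(len(uv))]@T[:3,:3].T
    o=T[:3,3]; return o+d*((z-o[2])/d[:,2])[:,None]
def tool(s):
    T=np.eye(4); T[:3,:3]=R.from_euler("xyz",s["ee_rot"]).as_matrix(); T[:3,3]=s["eef_pos"]; return T
def cloud(f,T):
    z=f["z_map"]; v,u=np.indices(z.shape)
    p=np.stack([(u-f["cx"])/f["fx"]*z,(v-f["cy"])/f["fy"]*z,z],-1)
    return p@T[:3,:3].T+T[:3,3]
E
python3 - <<'E'
from h import *
f=dict(np.load("top0.npz")); 
P=cloud(f,f["cam_to_world"])
np.set_printoptions(precision=4,suppress=True)
# block: region crop, height
r=np.zeros(P.shape[:2],bool); r[178:212,338:370]=True
m=r&(P[...,2]>0.045)&(f["z_map"]>0)
print(m.sum(), P[m].mean(0), np.median(P[m][:,2]))
c,_=cv2.findContours(m.astype(np.uint8),cv2.RETR_EXTERNAL,cv2.CHAIN_APPROX_NONE)
c=max(c,key=cv2.contourArea); a=cv2.approxPolyDP(c,2,True)[:,0]; print(a.tolist()); print(plane(f,a,0.055))
# drawer corners by eye (inner corner tops)
for n,uv,z in [("front-left inner floor",(185+110/5,135+467/5),.016),("front left top outer",(185+75/5,135+468/5),.072),("front right top outer",(185+553/5,135+468/5),.072),("back left outer",(185+92/5,135+72/5),.067),("back right outer",(185+540/5,135+72/5),.067),("fl inner top",(185+106/5,135+467/5),.07)]:
    print(n,plane(f,uv,z))
print(P[225,230],P[160,230],P[195,230])
for n,u,v in [("bottle",393,223),("offcut",341,234),("drvtip",262,209)]: print(n,P[v,u])
E
```

```text
218 [ 0.5709 -0.2391  0.0545] 0.05461905003184131
[[354, 185], [345, 191], [343, 200], [353, 203], [361, 198]]
[[ 0.6065 -0.2475  0.055 ]
 [ 0.5846 -0.2149  0.055 ]
 [ 0.5521 -0.2072  0.055 ]
 [ 0.5414 -0.2425  0.055 ]
 [ 0.5595 -0.2713  0.055 ]]
front-left inner floor [[0.454  0.2781 0.016 ]]
front left top outer [[0.4468 0.2941 0.072 ]]
front right top outer [[ 0.4476 -0.0379  0.072 ]]
back left outer [[0.7321 0.2905 0.067 ]]
back right outer [[ 0.7333 -0.0297  0.067 ]]
fl inner top [[0.4478 0.2729 0.07  ]]
[0.4666 0.1959 0.0151] [0.7065 0.1999 0.0176] [0.5763 0.1978 0.0154]
bottle [ 0.4615 -0.3652  0.1239]
offcut [ 0.4347 -0.2028  0.019 ]
drvtip [0.5253 0.0812 0.0148]
```

Look-alikes in the top view are teal (331,165), beech (352,195) and orange (374,261). The beech one is light wood with the same house shape, so it is the one meant, and the enlarged crop confirms this. Its broad face is on the right and its nose points left, at about 121° in world. The empty corner is front-left, at (207,228). I'm moving above the block.

Call:
move_arm(deltas=[{"dp":[34,0,20],"rotation":[0,-7,0]},{"dp":[34,0,20],"rotation":[0,0,0]},{"dp":[34,0,20],"rotation":[0,0,0]},{"dp":[34,0,20],"rotation":[0,0,0]},{"dp":[34,0,20],"rotation":[0,0,0]}], jaw=0)

```text
t: 0.52
eef_pos: [0.276, -0.5085, 0.2206]
ee_rot: [-1.563, 0.003, 0.339]
force: [2.5, 0.5, 0.2]
width: 0.0875
```

Call:
move_arm(deltas=[{"dp":[34,0,13],"rotation":[0,-7,0]},{"dp":[35,0,9],"rotation":[0,-7,0]},{"dp":[36,0,4],"rotation":[0,-7,0]},{"dp":[36,0,0],"rotation":[0,-7,0]},{"dp":[36,0,-4],"rotation":[0,-7,0]}])

```text
t: 0.93
eef_pos: [0.4168, -0.3814, 0.2201]
ee_rot: [-1.561, -0.003, 0.962]
force: [0.1, -0.9, -0.3]
width: 0.0877
```

Call:
move_arm(deltas=[{"dp":[35,-2,-9],"rotation":[0,-7,0]},{"dp":[34,-2,-13],"rotation":[0,-7,0]},{"dp":[32,-2,-17],"rotation":[0,-7,0]},{"dp":[30,0,-21],"rotation":[0,-7,0]},{"dp":[0,0,0],"rotation":[0,-7,0]}])

```text
t: 1.35
eef_pos: [0.5336, -0.275, 0.2249]
ee_rot: [-1.563, -0.01, 1.591]
force: [-0.8, 0.8, 0.7]
width: 0.0877
```

```bash
cat > wl.py <<'E'
import sys
from station import arm
from h import *
n=sys.argv[1]
s=arm.get_state(); f=arm.grab_frame("wrist")
T=tool(s)@f["mount"]; f["T"]=T; f["tool"]=tool(s)
np.savez(f"w{n}.npz",**f); cv2.imwrite(f"pics/w{n}.png",f["pixels"][:,:,::-1])
print(s["t"],s["eef_pos"],np.degrees(s["ee_rot"]),s["q"],s["width"],s["force"]); print(np.round(f["mount"],3).tolist(),f["fx"],f["cx"],f["cy"])
E
python3 wl.py 1
```

```text
1.35 [ 0.53361315 -0.27504268  0.22493992] [-89.57012881  -0.57514762  91.15023006] [-0.15642503  0.24505055 -0.14864675 -0.00923931 -1.18626286  0.18004317] 0.08766848709226048 [-0.8326424   0.80617927  0.74631541]
[[-0.001, 0.957, 0.291, -0.079], [-0.0, -0.291, 0.957, -0.158], [1.0, 0.001, 0.0, 0.001], [0.0, 0.0, 0.0, 1.0]] 339.37664471586424 282.00824094033925 209.85165749500038
```

View pics/w1.png

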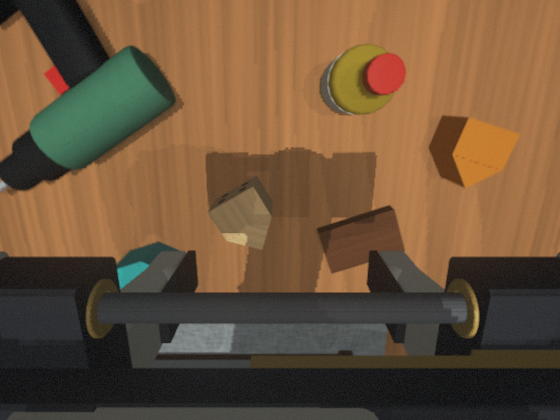

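The wrist view shows the block at about (243,212), with the screw-holed broad face toward the upper left. The bottle is at (362,80), the offcut at (362,240), and the orange look-alike at (475,150). Next I'm measuring the block's top face from depth.

```bash
cat > blk.py <<'E'
import sys
from h import *
np.set_printoptions(precision=4,suppress=True)
def block(fn,box,zlo=.05,zhi=.06):
    f=dict(np.load(fn)); P=cloud(f,f["T"]); v,u=np.indices(P.shape[:2])
    m=(u>box[0])&(u<box[1])&(v>box[2])&(v<box[3])&(P[...,2]>zlo)&(P[...,2]<zhi)&(f["z_map"]>0)
    c,_=cv2.findContours(m.astype(np.uint8),cv2.RETR_EXTERNAL,cv2.CHAIN_APPROX_NONE)
    c=max(c,key=cv2.contourArea); print("area",cv2.contourArea(c),"z",np.median(P[m][:,2]))
    a=cv2.approxPolyDP(c,4,True)[:,0]; print(a.tolist())
    z=np.median(P[m][:,2]); q=plane(f,a,z,f["T"]); print(q)
    e=np.roll(q,-1,0)-q; print("len mm",np.linalg.norm(e,axis=1)*1e3,"dir",np.degrees(np.arctan2(e[:,1],e[:,0])))
    return f,m,q,c
if __name__=="__main__":
    f,m,q,c=block(sys.argv[1],[int(x) for x in sys.argv[2:6]])
E
python3 blk.py w1.npz 200 285 165 255
```

```text
area 2421.5 z 0.0551757551936474
[[208, 211], [227, 240], [262, 248], [271, 214], [254, 185]]
[[ 0.606  -0.2496  0.0552]
 [ 0.5876 -0.2183  0.0552]
 [ 0.5513 -0.2099  0.0552]
 [ 0.5423 -0.2476  0.0552]
 [ 0.5594 -0.2774  0.0552]]
len mm [36.26   37.3413 38.7449 34.4154 54.2534] dir [ 120.3492  167.0326 -103.4176  -60.1196   30.8954]
```

```bash
python3 - <<'E'
from h import *
np.set_printoptions(precision=1,suppress=True)
f=dict(np.load("w1.npz")); P=cloud(f,f["mount"])*1e3
# tool frame points with y between -60 and 5 -> fingers
for v in (255,265,280,290,335,345):
    print(v,[ (u,P[v,u].round(0).astype(int).tolist()) for u in (125,135,150,165,175,185,192,198)])
for y0 in range(-80,6,10):
    m=(f["z_map"]>0)&(P[...,1]>y0)&(P[...,1]<y0+10)&(np.abs(P[...,2])<120)
    if m.sum(): 
        q=P[m]; n=q[q[:,2]<0]; p=q[q[:,2]>0]
        for w in (n,p):
            if len(w): print(y0,len(w),"x",w[:,0].min(),w[:,0].max(),"z",w[:,2].min(),w[:,2].max())
E
```

```text
255 [(125, [87, 205, -182]), (135, [82, 193, -165]), (150, [79, 187, -145]), (165, [-11, -10, -55]), (175, [-11, -10, -50]), (185, [-10, -8, -46]), (192, [-10, -7, -43]), (198, [96, 225, -103])]
265 [(125, [83, 170, -166]), (135, [83, 170, -156]), (150, [-11, -21, -58]), (165, [-11, -22, -51]), (175, [-10, -19, -48]), (185, [-9, -17, -44]), (192, [-6, -9, -43]), (198, [111, 227, -104])]
280 [(125, [101, 170, -169]), (135, [-11, -34, -59]), (150, [-12, -36, -53]), (165, [-11, -35, -47]), (175, [-10, -32, -44]), (185, [-4, -22, -43]), (192, [2, -11, -43]), (198, [131, 227, -105])]
290 [(125, [-11, -42, -60]), (135, [-11, -42, -56]), (150, [-11, -42, -51]), (165, [-9, -40, -45]), (175, [-7, -36, -43]), (185, [0, -23, -43]), (192, [7, -11, -43]), (198, [145, 225, -106])]
335 [(125, [-13, -72, -47]), (135, [-8, -65, -47]), (150, [0, -55, -47]), (165, [7, -46, -45]), (175, [212, 224, -141]), (185, [211, 224, -128]), (192, [211, 223, -118]), (198, [210, 222, -110])]
345 [(125, [-10, -72, -47]), (135, [-5, -66, -47]), (150, [3, -57, -46]), (165, [228, 225, -156]), (175, [226, 222, -142]), (1
[... 935 characters left out ...]
131468396756
-30 554 x -12.134471788949538 1.2345505157259629 z -60.15183683522792 -42.53131828298918
-30 554 x -11.925448024614857 1.9712502442536666 z 44.324089549233186 61.95372520258521
-20 535 x -11.730531728211341 7.793740060712443 z -58.87564734944381 -42.60248307955905
-20 546 x -11.997024392388923 7.775731735808838 z 44.33609123678663 60.358749218145824
-10 370 x -11.748183851509497 9.764451815824277 z -58.95276719265047 -42.6788007052706
-10 363 x -11.975332196658083 9.594528142073719 z 44.35684851413481 60.40393972630369
0 6 x -9.00755816389706 9.071627035463658 z -44.02579597519234 -43.14439231054332
0 3 x 8.334766325269097 9.990345935672273 z 45.04714710568184 45.128055887665376
```

Call:
move_arm(deltas=[{"dp":[5,0,-10],"rotation":[-0.4,-6,0.6]},{"dp":[4,0,-9],"rotation":[0,-6,0]},{"dp":[3,0,-9],"rotation":[0,-6,0]},{"dp":[0,0,-8],"rotation":[0,-6,0]},{"dp":[0,0,-8],"rotation":[0,-6,0]}])

```text
t: 1.82
eef_pos: [0.571, -0.2541, 0.223]
ee_rot: [-1.567, -0.003, 2.129]
force: [-0.5, 0.6, 0.3]
width: 0.0879
```

```bash
cat > d.py <<'E'
# usage: x y z yaw_deg : delta in tool axes, mm and deg
import sys
from station import arm
from h import *
np.set_printoptions(precision=2,suppress=True)
x,y,z,yaw=map(float,sys.argv[1:5]); s=arm.get_state(); T=tool(s)
W=R.from_euler("xyz",[-90,0,yaw],degrees=True)
print("t",s["t"],s["eef_pos"]*1e3,np.degrees(s["ee_rot"]),"F",s["force"],"w",s["width"],"qd",np.abs(s["qd"]).max())
print("dp",T[:3,:3].T@(np.array([x,y,z])-s["eef_pos"])*1e3,"rot",np.degrees((R.from_matrix(T[:3,:3]).inv()*W).as_rotvec()))
E
python3 d.py .5802 -.259 .024 120.6
```

```text
t 1.8167 [ 570.98 -254.09  223.  ] [-89.77  -0.19 122.  ] F [-0.46  0.64  0.34] w 0.08786894057173605 qd 1.1825513068211748
dp [ -9.72 198.94  -6.01] rot [-0.23  1.4   0.19]
```

Call:
move_arm(deltas=[{"dp":[-5,0,-3],"rotation":[-0.2,1.4,0.2]},{"dp":[0,20,0],"rotation":[0,0,0]},{"dp":[0,20,0],"rotation":[0,0,0]},{"dp":[0,0,0],"rotation":[0,0,0]},{"dp":[0,0,0],"rotation":[0,0,0]}])

```text
t: 2.23
eef_pos: [0.5756, -0.2597, 0.1818]
ee_rot: [-1.57, 0.001, 2.078]
force: [0.5, -0.5, 0.6]
width: 0.0878
```

```bash
python3 wl.py 2;python3 d.py .5802 -.259 .024 120.6
```

```text
2.2333 [ 0.57555802 -0.25970851  0.18184561] [-8.99714902e+01  5.14526522e-02  1.19039411e+02] [-0.11460815  0.31830725 -0.15297707  0.00114467 -1.099394    0.62092148] 0.08777280409087472 [ 0.51796984 -0.47407551  0.61234828]
[[-0.001, 0.957, 0.291, -0.078], [-0.0, -0.291, 0.957, -0.158], [1.0, 0.001, 0.0, 0.0], [0.0, 0.0, 0.0, 1.0]] 339.37664471586424 282.00824094033925 209.85165749500038
t 2.2833 [ 575.31 -259.59  181.66] [-89.96   0.02 119.06] F [-1.42 -0.17 -0.72] w 0.08767025073156458 qd 0.033275371109291685
dp [ -1.8  157.66  -4.67] rot [-0.04 -1.54 -0.02]
```

View pics/w2.png

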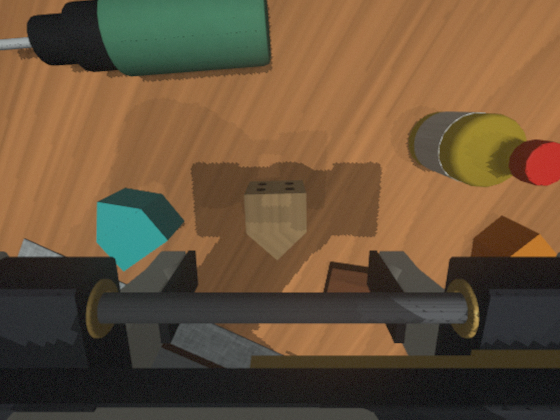

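The block is now square in the wrist view: broad face along row 190, nose at (278,258). I'm measuring it again from this nearer view.

```bash
python3 blk.py w2.npz 235 320 175 265
```

```text
area 3217.5 z 0.05517340190559866
[[305, 191], [244, 194], [247, 233], [277, 259], [306, 231]]
[[ 0.562  -0.2774  0.0552]
 [ 0.6068 -0.2494  0.0552]
 [ 0.588  -0.2187  0.0552]
 [ 0.5522 -0.2094  0.0552]
 [ 0.5427 -0.2461  0.0552]]
len mm [52.835  36.0621 36.9755 37.8128 36.8286] dir [  32.0031  121.5298  165.5459 -104.4833  -58.3676]
```

```bash
python3 d.py .581 -.2587 .024 121
```

```text
t 2.2833 [ 575.31 -259.59  181.66] [-89.96   0.02 119.06] F [-1.42 -0.17 -0.72] w 0.08767025073156458 qd 0.033275371109291685
dp [ -1.93 157.66  -5.51] rot [-0.04 -1.94 -0.02]
```

Call:
move_arm(deltas=[{"dp":[-2,25,-5.5],"rotation":[0,-1.9,0]},{"dp":[0,25,0],"rotation":[0,0,0]},{"dp":[0,25,0],"rotation":[0,0,0]},{"dp":[0,10,0],"rotation":[0,0,0]},{"dp":[0,0,0],"rotation":[0,0,0]}])

```text
t: 2.7
eef_pos: [0.5846, -0.2619, 0.1019]
ee_rot: [-1.578, 0.009, 2.1]
force: [0.1, -0.2, 0.3]
width: 0.0878
```

```bash
python3 d.py .581 -.2587 .024 121
```

```text
t 2.7 [ 584.64 -261.92  101.9 ] [-90.39   0.49 120.3 ] F [ 0.15 -0.21  0.25] w 0.08779744210555432 qd 0.02351599986952385
dp [ 5.28 77.85  2.06] rot [ 0.39 -0.7  -0.5 ]
```

Call:
move_arm(deltas=[{"dp":[5,0,2],"rotation":[0.4,-0.7,-0.5]},{"dp":[0,20,0],"rotation":[0,0,0]},{"dp":[0,20,0],"rotation":[0,0,0]},{"dp":[0,0,0],"rotation":[0,0,0]},{"dp":[0,0,0],"rotation":[0,0,0]}])

```text
t: 3.12
eef_pos: [0.5841, -0.2598, 0.0701]
ee_rot: [-1.576, 0.006, 2.112]
force: [0.7, -0.1, 0.8]
width: 0.0877
```

```bash
python3 d.py .581 -.2587 .024 121
```

```text
t 3.1167 [ 584.06 -259.84   70.1 ] [-90.28   0.33 121.01] F [ 0.69 -0.08  0.83] w 0.08768040425940479 qd 0.0070880433570141115
dp [ 2.82 46.07  2.27] rot [ 0.28  0.01 -0.33]
```

Call:
move_arm(deltas=[{"dp":[3,15,2],"rotation":[0.3,0,-0.3]},{"dp":[2,15,1],"rotation":[0.1,0,-0.1]},{"dp":[0,0,0],"rotation":[0,0,0]},{"dp":[0,0,0],"rotation":[0,0,0]}])

```text
t: 3.45
eef_pos: [0.5824, -0.2577, 0.0458]
ee_rot: [-1.574, 0.004, 2.113]
force: [0.2, -0.3, 0.1]
width: 0.0876
```

```bash
python3 d.py .581 -.2587 .024 121
```

```text
t 3.45 [ 582.42 -257.73   45.78] [-90.19   0.24 121.06] F [ 0.18 -0.29  0.14] w 0.08763965619082108 qd 0.00585457337259465
dp [-0.01 21.77  1.79] rot [ 0.19  0.06 -0.24]
```

Call:
move_arm(deltas=[{"dp":[1,14,2],"rotation":[0.2,0,-0.3]},{"dp":[1,9,0.5],"rotation":[0,0,0]},{"dp":[0,3,0],"rotation":[0,0,0]},{"dp":[0,0,0],"rotation":[0,0,0]}])

```text
t: 3.78
eef_pos: [0.581, -0.2577, 0.0212]
ee_rot: [-1.573, 0.001, 2.113]
force: [-0.2, -0.4, -0.2]
width: 0.0877
```

```bash
python3 d.py .581 -.2587 .024 121; python3 wl.py 3
```

```text
t 3.7833 [ 581.01 -257.68   21.15] [-90.15   0.09 121.08] F [-0.22 -0.37 -0.17] w 0.08766612749068502 qd 0.002640155264564015
dp [-0.87 -2.85  0.53] rot [ 0.15  0.08 -0.09]
3.7833 [ 0.58100916 -0.25767875  0.02115309] [-9.01536382e+01  8.53465510e-02  1.21083814e+02] [-1.11169550e-01  4.85780869e-01 -3.10993629e-01 -6.43128480e-04
 -7.70987398e-01  6.54147032e-01] 0.08766612749068502 [-0.21701326 -0.36747693 -0.16710101]
[[-0.001, 0.957, 0.291, -0.078], [-0.0, -0.291, 0.957, -0.158], [1.0, 0.001, 0.0, 0.0], [0.0, 0.0, 0.0, 1.0]] 339.37664471586424 282.00824094033925 209.85165749500038
```

View pics/w3.png

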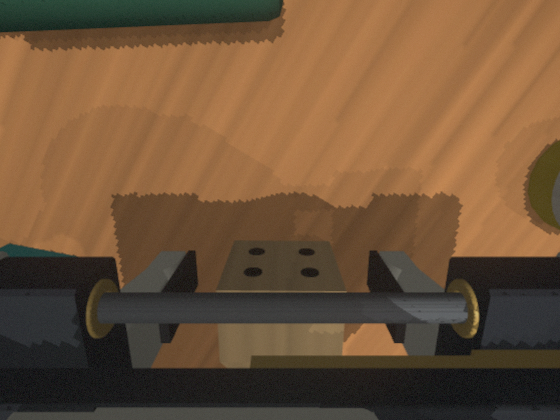

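```bash
python3 - <<'E'
from h import *
np.set_printoptions(precision=1,suppress=True)
f=dict(np.load("w3.npz")); P=cloud(f,f["mount"])*1e3
for u in (235,260,281,305,330):
    print(u,[P[v,u].tolist() and np.round(P[v,u],1).tolist() for v in (250,285,288,291)])
print([np.round(P[282,u],1).tolist() for u in (215,220,224,228,340,344,348)])
E
```

```text
235 [[-6.1, 6.5, -24.3], [-6.2, -30.2, -19.4], [-5.6, -31.9, -19.2], [-5.1, -33.3, -19.0]]
260 [[-6.1, 6.5, -11.1], [-6.3, -30.5, -8.8], [-5.3, -31.2, -8.8], [-5.5, -33.9, -8.6]]
281 [[-5.4, 8.3, -0.0], [-6.1, -30.1, 0.1], [-6.3, -33.0, 0.1], [-5.8, -34.5, 0.1]]
305 [[-6.3, 6.2, 12.6], [-6.4, -30.6, 10.2], [-6.2, -32.8, 10.1], [-5.2, -33.5, 10.0]]
330 [[-5.8, 7.4, 25.9], [-5.6, -29.2, 21.0], [-6.3, -32.9, 20.5], [-5.7, -34.2, 20.3]]
[[20.6, 20.7, -39.0], [-6.8, -28.9, -26.0], [-5.8, -27.0, -24.6], [-6.3, -28.0, -22.7], [-5.8, -27.0, 25.6], [20.0, 19.7, 36.9], [20.2, 20.2, 39.4]]
```

The block is centred between the fingers. Its broad face is 6 mm behind the pad centre and parallel to the tool, so I'm gripping.

Call:
move_arm(deltas=[{"dp":[0,0,0],"rotation":[0,0,0]},{"dp":[0,0,0],"rotation":[0,0,0]},{"dp":[0,0,0],"rotation":[0,0,0]},{"dp":[0,0,0],"rotation":[0,0,0]},{"dp":[0,0,0],"rotation":[0,0,0]}], jaw=255, squeeze=45)

```text
t: 4.25
eef_pos: [0.582, -0.258, 0.0226]
ee_rot: [-1.575, 0.003, 2.114]
force: [0.1, -0.0, 1.0]
width: 0.0598
```

Call:
move_arm(deltas=[{"dp":[0,0,0],"rotation":[0,0,0]},{"dp":[0,0,0],"rotation":[0,0,0]},{"dp":[0,-20,0],"rotation":[0,0,0]},{"dp":[0,-25,0],"rotation":[0,0,0]},{"dp":[0,-25,0],"rotation":[0,0,0]}])

```text
t: 4.67
eef_pos: [0.5769, -0.2568, 0.0878]
ee_rot: [-1.565, -0.006, 2.112]
force: [0.3, 0.1, 0.0]
width: 0.0539
```

Call:
move_arm(deltas=[{"dp":[10,-30,0],"rotation":[0,0,0]},{"dp":[25,-25,-5],"rotation":[0,0,0]},{"dp":[33,-20,-9],"rotation":[0,0,0]},{"dp":[36,-10,-9],"rotation":[0,-3,0]},{"dp":[37,-5,-11],"rotation":[0,-3,0]}])

```text
t: 5.08
eef_pos: [0.5332, -0.1209, 0.1847]
ee_rot: [-1.568, -0.004, 2.211]
force: [0.7, 1.2, -0.1]
width: 0.0534
```

Call:
move_arm(deltas=[{"dp":[37,0,-13],"rotation":[0,-3,0]},{"dp":[36,0,-15],"rotation":[0,-3,0]},{"dp":[36,0,-16],"rotation":[0,-2,0]},{"dp":[35,0,-17],"rotation":[0,0,0]},{"dp":[35,0,-17],"rotation":[0,0,0]}])

```text
t: 5.5
eef_pos: [0.4684, 0.0717, 0.1885]
ee_rot: [-1.575, -0.001, 2.358]
force: [0.2, 0.8, -1.1]
width: 0.0536
```

```bash
python3 d.py .40 .335 .2 135
```

```text
t 5.5 [468.36  71.75 188.52] [-90.25  -0.05 135.13] F [ 0.24  0.83 -1.11] w 0.05359961308130628 qd 1.0993028493662198
dp [ 234.19  -10.65 -138.38] rot [0.25 0.13 0.05]
```

Call:
move_arm(deltas=[{"dp":[35,-3,-20],"rotation":[0.2,0,0]},{"dp":[35,-3,-20],"rotation":[0,0,0]},{"dp":[35,-3,-20],"rotation":[0,0,0]},{"dp":[35,0,-20],"rotation":[0,0,0]},{"dp":[30,0,-20],"rotation":[0,0,0]}])

```text
t: 5.92
eef_pos: [0.4121, 0.2687, 0.1998]
ee_rot: [-1.575, -0.002, 2.359]
force: [1.0, -0.6, -0.3]
width: 0.0539
```

Call:
move_arm(deltas=[{"dp":[25,0,-15],"rotation":[0,0,0]},{"dp":[15,0,-10],"rotation":[0,0,0]},{"dp":[0,0,0],"rotation":[0,0,0]},{"dp":[0,0,0],"rotation":[0,0,0]}])

```text
t: 6.25
eef_pos: [0.3976, 0.324, 0.2002]
ee_rot: [-1.577, -0.003, 2.367]
force: [-0.7, -0.8, -0.9]
width: 0.0536
```

```bash
python3 d.py .40 .335 .2 135; python3 wl.py 4
```

```text
t 6.25 [397.62 324.01 200.24] [-90.36  -0.19 135.62] F [-0.69 -0.76 -0.9 ] w 0.053643041414052926 qd 0.029768200957361622
dp [ 5.98  0.32 -9.52] rot [0.35 0.62 0.19]
6.25 [0.39761783 0.3240094  0.2002423 ] [-90.35596     -0.1855391  135.61802479] [ 1.0658355   0.10748782 -0.38297568 -0.00166825 -1.07348257 -0.26886998] 0.053643041414052926 [-0.68904579 -0.75652571 -0.90360179]
[[-0.001, 0.957, 0.291, -0.078], [-0.0, -0.291, 0.957, -0.158], [1.0, 0.001, 0.0, 0.0], [0.0, 0.0, 0.0, 1.0]] 339.37664471586424 282.00824094033925 209.85165749500038
```

View pics/w4.png

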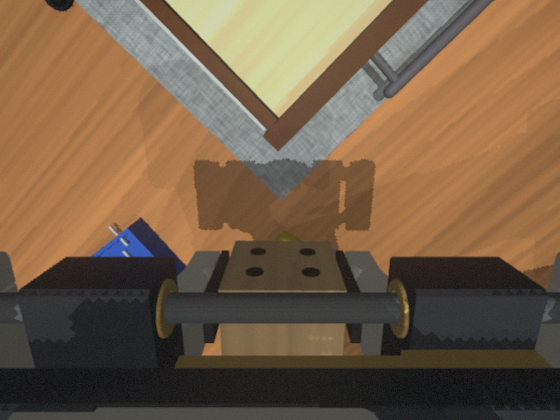

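The empty corner is seen almost straight from above at (280,120). The block is held squarely, with its screw holes showing at (285,260). Next I'm fitting the two inner edges.

```bash
cat > cor.py <<'E'
from h import *
np.set_printoptions(precision=4,suppress=True)
f=dict(np.load("w4.npz")); T=f["T"]; P=cloud(f,T); print("cam",T[:3,3])
hsv=cv2.cvtColor(f["pixels"],cv2.COLOR_RGB2HSV)
px=f["pixels"].astype(int)
m=(px.sum(2)>420)&(px[...,0]-px[...,2]>25); m[130:]=False
m=cv2.morphologyEx(m.astype(np.uint8),cv2.MORPH_OPEN,np.ones((5,5)))
n,l,st,_=cv2.connectedComponentsWithStats(m); i=1+st[1:,4].argmax(); m=(l==i)
print(st[i]); print("floor z",np.median(P[m][:,2]))
L=[];Rr=[]
for v in range(15,110,2):
    u=np.where(m[v])[0]
    if len(u): L.append((u.min()-.5,v)); Rr.append((u.max()+.5,v))
for nm,e in(("left/side",L),("right/front",Rr)):
    e=np.array(e)
    for z in (.016,.067,.072):
        q=plane(f,e,z,T)[:,:2]; vx,vy,x0,y0=cv2.fitLine((q*1000).astype(np.float32),cv2.DIST_HUBER,0,.01,.01).ravel()
        r=(q*1000-[x0,y0])@np.array([-vy,vx])
        print(nm,z,"dir deg",np.degrees(np.arctan2(vy,vx)),"pt",x0,y0,"rms",r.std())
# depth based: world points just outside mask
tops=(P[...,2]>.06)&(P[...,2]<.08)&(f["z_map"]>0); tops[160:]=False
q=P[tops]; print(len(q), np.median(q[:,2]))
b=(q[:,1]<.26); print("front top x range",np.percentile(q[b][:,0],[1,5,50,95,99]),np.median(q[b][:,2]))
b=(q[:,0]>.47); print("side top y range",np.percentile(q[b][:,1],[1,5,50,95,99]),np.median(q[b][:,2]))
E
python3 cor.py
```

```text
cam [0.4531 0.268  0.3585]
[  168     0   222   115 13386]
floor z 0.016267997460864547
left/side 0.016 dir deg 0.6513342 pt 509.7008 280.36493 rms 0.1950968378448906
left/side 0.067 dir deg 0.65123427 pt 501.26874 278.5171 rms 0.1660460235833302
left/side 0.072 dir deg 0.6512628 pt 500.44208 278.3359 rms 0.16319683029526266
right/front 0.016 dir deg -89.36772 pt 449.85852 210.07092 rms 0.18548267161043352
right/front 0.067 dir deg -89.367714 pt 450.33807 218.69116 rms 0.15786087504146132
right/front 0.072 dir deg -89.367676 pt 450.3851 219.53629 rms 0.15515285789006242
7410 0.07168066063192813
front top x range [0.4317 0.4326 0.4405 0.4488 0.4496] 0.07228573275209213
side top y range [0.2799 0.2805 0.2862 0.2917 0.2924] 0.06723266401465783
```

```bash
python3 - <<'E'
from h import *
f=dict(np.load("w4.npz")); P=cloud(f,f["mount"])*1e3
m=np.zeros(P.shape[:2],bool); m[245:285,240:330]=True; q=P[m&(f["z_map"]>0)]
A=np.c_[q[:,1:],np.ones(len(q))]; k,*_=np.linalg.lstsq(A,q[:,0],rcond=None)
print("broad face x = %.4f*y + %.4f*z + %.2f"%tuple(k), q.mean(0))
print([np.round(P[v,283],1).tolist() for v in (286,288,290,292,294,330,340)])
m=np.zeros(P.shape[:2],bool); m[242:,220:345]=True
mm=m&(P[...,0]>-12)&(P[...,0]<-2)&(f["z_map"]>0)
q=P[mm]; print("y min/max",np.percentile(q[:,1],[.5,99.5]))
mm=m&(P[...,0]>-2)&(P[...,0]<30)&(f["z_map"]>0)&(np.abs(P[...,2])<20)
q=P[mm&(P[...,1]>-50)]; print("top y", np.median(q[:,1]) if len(q) else None,len(q))
E
python3 d.py .4984 .2314 .12 135.64
```

```text
broad face x = 0.0023*y + 0.0038*z + -5.28 [-5.2945564  -8.17138471  1.60780451]
[[-5.2, -29.5, 0.8], [-5.3, -31.4, 0.8], [-4.6, -31.9, 0.8], [-31.4, -78.9, 0.6], [-31.3, -79.7, 0.6], [14.0, -33.3, 0.8], [19.7, -32.5, 0.9]]
y min/max [-33.131843    19.98638885]
top y -32.605280631956916 2920
t 6.3 [397.86 323.7  200.23] [-90.36  -0.18 135.59] F [-0.47  0.75 -0.38] w 0.05369270200568268 qd 0.02590387069587523
dp [-136.67   79.81   -3.93] rot [ 0.36 -0.06  0.18]
```

Call:
move_arm(deltas=[{"dp":[-30,0,-1],"rotation":[0.4,0,0.2]},{"dp":[-35,0,-1],"rotation":[0,0,0]},{"dp":[-35,0,-1],"rotation":[0,0,0]},{"dp":[-30,0,-1],"rotation":[0,0,0]},{"dp":[0,0,0],"rotation":[0,0,0]}])

```text
t: 6.72
eef_pos: [0.4961, 0.2292, 0.2004]
ee_rot: [-1.57, -0.0, 2.369]
force: [-1.0, 0.4, -0.5]
width: 0.0536
```

```bash
python3 d.py .4989 .2310 .12 135.64
```

```text
t 6.7167 [496.1  229.21 200.41] [-89.95  -0.   135.75] F [-0.99  0.43 -0.53] w 0.05357123063267652 qd 0.04098761431497545
dp [-0.76 80.41 -3.31] rot [-0.05  0.11  0.  ]
```

Call:
move_arm(deltas=[{"dp":[-1,25,-3],"rotation":[0,0,0]},{"dp":[0,25,0],"rotation":[0,0,0]},{"dp":[0,25,0],"rotation":[0,0,0]},{"dp":[0,10,0],"rotation":[0,0,0]},{"dp":[0,0,0],"rotation":[0,0,0]}])

```text
t: 7.13
eef_pos: [0.5021, 0.2223, 0.1142]
ee_rot: [-1.574, 0.0, 2.356]
force: [-0.7, 0.3, -1.1]
width: 0.0536
```

```bash
python3 d.py .4989 .2310 .0484 135.64
```

```text
t 7.1333 [502.12 222.25 114.21] [-90.17   0.02 134.98] F [-0.66  0.27 -1.12] w 0.053572374296829144 qd 0.023156336594751532
dp [ 8.49 65.82 -3.71] rot [ 0.17 -0.66 -0.02]
```

Call:
move_arm(deltas=[{"dp":[8,10,-4],"rotation":[0.2,-0.7,0]},{"dp":[2,18,-1],"rotation":[0,0,0]},{"dp":[1,12,0],"rotation":[0,0,0]},{"dp":[0,0,0],"rotation":[0,0,0]},{"dp":[0,0,0],"rotation":[0,0,0]}])

```text
t: 7.55
eef_pos: [0.4988, 0.2331, 0.0751]
ee_rot: [-1.573, 0.001, 2.367]
force: [0.5, 0.4, -1.2]
width: 0.0536
```

```bash
python3 d.py .4989 .2310 .0484 135.64
```

```text
t 7.55 [498.75 233.05  75.06] [-90.11   0.05 135.61] F [ 0.46  0.41 -1.18] w 0.053565181363497485 qd 0.007517457169263816
dp [-1.52 26.66  1.41] rot [ 0.11 -0.03 -0.05]
```

Call:
move_arm(deltas=[{"dp":[-1,10,1],"rotation":[0.1,0,0]},{"dp":[1,14,0],"rotation":[0,0,0]},{"dp":[1,6,0],"rotation":[0,0,0]},{"dp":[0,0,0],"rotation":[0,0,0]}])

```text
t: 7.88
eef_pos: [0.4993, 0.2346, 0.0468]
ee_rot: [-1.577, 0.002, 2.368]
force: [-0.1, 0.1, -0.7]
width: 0.0536
```

```bash
python3 d.py .4989 .2310 .0384 135.64; python3 wl.py 5
```

```text
t 7.8833 [499.26 234.61  46.83] [-90.36   0.09 135.66] F [-0.15  0.11 -0.67] w 0.053554438897970603 qd 0.009248004257260757
dp [-2.25  8.42  2.89] rot [ 0.36  0.02 -0.09]
7.8833 [0.499265   0.23461121 0.04683102] [-9.03552249e+01  8.83930054e-02  1.35661089e+02] [ 7.95516241e-01  3.40085297e-01 -4.87587680e-01  2.28256897e-03
 -7.36922611e-01 -2.60690247e-04] 0.053554438897970603 [-0.14775093  0.10587656 -0.67474043]
[[-0.001, 0.957, 0.291, -0.078], [-0.0, -0.291, 0.957, -0.158], [1.0, 0.001, 0.0, 0.0], [0.0, 0.0, 0.0, 1.0]] 339.37664471586424 282.00824094033925 209.85165749500038
```

View pics/w5.png

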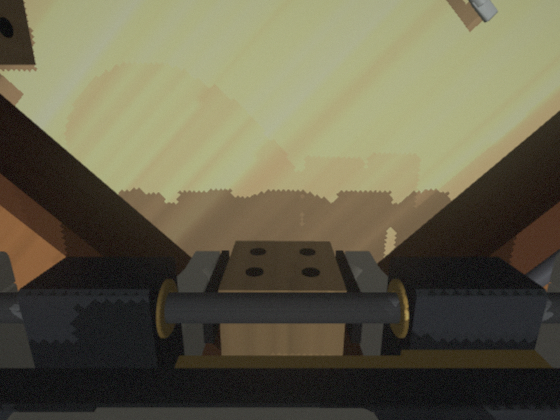

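The block is inside the drawer with the side board at left and the front board at right. Its foot is about 8 mm above the floor. I'm correcting sideways and lowering.

Call:
move_arm(deltas=[{"dp":[-1,0,3],"rotation":[0.35,0,-0.1]},{"dp":[0,4,1],"rotation":[0,0,0]},{"dp":[0,3,0],"rotation":[0,0,0]},{"dp":[0,0,0],"rotation":[0,0,0]}])

```text
t: 8.27
eef_pos: [0.4983, 0.2315, 0.0417]
ee_rot: [-1.574, 0.0, 2.368]
force: [-0.1, -0.3, -0.5]
width: 0.0532
```

```bash
python3 d.py .4904 .2394 .0384 135.64
```

```text
t 8.2667 [498.27 231.5   41.73] [-90.16   0.01 135.69] F [-0.08 -0.32 -0.53] w 0.05316846197898066 qd 0.009064855867492843
dp [11.15  3.33 -0.14] rot [ 0.16  0.05 -0.01]
```

Call:
move_arm(deltas=[{"dp":[0,2,0],"rotation":[0.15,0,0]},{"dp":[0,1.5,0],"rotation":[0,0,0]},{"dp":[0,0,0],"rotation":[0,0,0]}])

```text
t: 8.52
eef_pos: [0.4987, 0.2316, 0.0388]
ee_rot: [-1.572, 0.0, 2.369]
force: [0.0, 1.0, -1.8]
width: 0.0536
```

Call:
move_arm(deltas=[{"dp":[0,1,0],"rotation":[0,0,0]},{"dp":[0,1,0],"rotation":[0,0,0]}])

```text
t: 8.68
eef_pos: [0.499, 0.2317, 0.0387]
ee_rot: [-1.572, 0.001, 2.37]
force: [-5.2, -0.8, 13.4]
width: 0.054
```

Call:
move_arm(deltas=[{"dp":[0,-0.3,0],"rotation":[0,0,0]},{"dp":[4,0,0],"rotation":[0,0,0]},{"dp":[3,0,0],"rotation":[0,0,0]}])

```text
t: 8.93
eef_pos: [0.4942, 0.2369, 0.0395]
ee_rot: [-1.573, 0.001, 2.369]
force: [-0.4, -0.0, -0.7]
width: 0.0533
```

```bash
python3 d.py .4904 .2394 .0384 135.64
```

```text
t 8.9333 [494.24 236.94  39.45] [-90.15   0.07 135.73] F [-0.45 -0.02 -0.66] w 0.05333980810876598 qd 0.06960338882755412
dp [4.47 1.05 0.92] rot [ 0.15  0.09 -0.07]
```

Call:
move_arm(deltas=[{"dp":[2,0.3,0.9],"rotation":[0.15,0,0]},{"dp":[1.5,0,0],"rotation":[0,0,0]}])

```text
t: 9.1
eef_pos: [0.4905, 0.2392, 0.0389]
ee_rot: [-1.57, 0.001, 2.369]
force: [3.8, -1.7, -1.2]
width: 0.0535
```

Call:
move_arm(deltas=[{"dp":[1.5,0,0],"rotation":[0,0,0]},{"dp":[0,0,0],"rotation":[0,0,0]}])

```text
t: 9.27
eef_pos: [0.4907, 0.2392, 0.0389]
ee_rot: [-1.57, 0.004, 2.371]
force: [-0.7, 0.6, 0.3]
width: 0.0536
```

```bash
python3 d.py .4904 .2394 .0384 135.64
```

```text
t 9.2667 [490.67 239.17  38.87] [-89.95   0.24 135.84] F [-0.66  0.62  0.33] w 0.05364157727311769 qd 0.010749811320709485
dp [0.35 0.46 0.02] rot [-0.05  0.2  -0.24]
```

Contact came within 0.4 mm of the predicted seat. Now I'm pressing.

Call:
move_arm(deltas=[{"dp":[1.5,0.2,0],"rotation":[0,0,0]},{"dp":[2,0.2,0],"rotation":[0,0,0]},{"dp":[3,0.2,0],"rotation":[0,0,0]}], squeeze=60)

```text
t: 9.52
eef_pos: [0.4904, 0.2395, 0.0391]
ee_rot: [-1.569, 0.012, 2.373]
force: [24.0, -22.0, -5.3]
width: 0.0536
```

```bash
python3 d.py .4904 .2394 .0384 135.64; python3 d.py .4904 .2394 .0384 135.64; python3 wl.py 6; python3 d.py .4904 .2394 .0384 135.64
```

```text
t 9.5167 [490.41 239.49  39.15] [-89.87   0.7  135.96] F [ 23.98 -22.    -5.31] w 0.053614543572192565 qd 0.08020762149084332
dp [-0.04  0.75  0.07] rot [-0.13  0.32 -0.7 ]
t 9.5167 [490.41 239.49  39.15] [-89.87   0.7  135.96] F [ 23.98 -22.    -5.31] w 0.053614543572192565 qd 0.08020762149084332
dp [-0.04  0.75  0.07] rot [-0.13  0.32 -0.7 ]
9.5167 [0.49041261 0.23948568 0.03914921] [-89.87302961   0.70291411 135.95966313] [ 0.82236691  0.34514633 -0.51076908  0.0185888  -0.71743033 -0.03425543] 0.053614543572192565 [ 23.97650881 -21.99744649  -5.31311205]
[[-0.001, 0.957, 0.291, -0.078], [-0.0, -0.291, 0.957, -0.158], [1.0, 0.001, 0.0, 0.0], [0.0, 0.0, 0.0, 1.0]] 339.37664471586424 282.00824094033925 209.85165749500038
t 9.5667 [490.46 239.42  39.15] [-89.87   0.72 135.95] F [ 18.64 -15.99  -2.67] w 0.05379566754083112 qd 0.012732487791793154
dp [0.04 0.75 0.05] rot [-0.13  0.31 -0.72]
```

Call:
move_arm(deltas=[{"dp":[-0.5,0,0],"rotation":[0,0.3,-0.7]},{"dp":[0,1,0],"rotation":[0,0,0]},{"dp":[2,1,0],"rotation":[0,0,-0.2]},{"dp":[3,1,0],"rotation":[0,0,-0.3]}])

```text
t: 9.9
eef_pos: [0.4903, 0.2397, 0.0388]
ee_rot: [-1.569, -0.003, 2.369]
force: [22.5, -27.6, 0.9]
width: 0.0539
```

```bash
python3 d.py .4904 .2394 .0384 135.64; python3 wl.py 7; python3 d.py .4904 .2394 .0384 135.64
```

```text
t 9.9 [490.3  239.74  38.8 ] [-89.88  -0.19 135.73] F [ 22.51 -27.59   0.88] w 0.053931730113990425 qd 0.04422690961125478
dp [-0.31  0.4   0.18] rot [-0.12  0.09  0.19]
9.9 [0.49030228 0.2397437  0.03880108] [-89.87654926  -0.18590421 135.73188712] [ 0.81145361  0.34824947 -0.49695201 -0.00492055 -0.7277122  -0.00960048] 0.053931730113990425 [ 22.51387639 -27.58554094   0.87531013]
[[-0.001, 0.957, 0.291, -0.078], [-0.0, -0.291, 0.957, -0.158], [1.0, 0.001, 0.0, 0.0], [0.0, 0.0, 0.0, 1.0]] 339.37664471586424 282.00824094033925 209.85165749500038
t 9.95 [490.41 239.56  38.75] [-89.87  -0.18 135.73] F [  8.62 -14.52   7.06] w 0.05352649668625171 qd 0.007364640519348785
dp [-0.11  0.35  0.13] rot [-0.13  0.09  0.18]
```

View pics/w7.png

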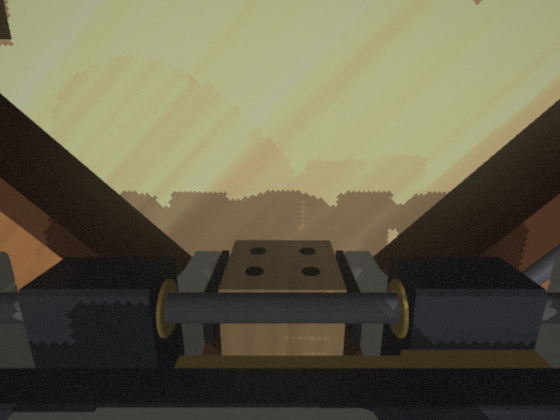

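Call:
move_arm(deltas=[{"dp":[3,0.5,-0.2],"rotation":[0,0,0]},{"dp":[5,0.7,-0.3],"rotation":[0,0,-0.2]}])

```text
t: 10.12
eef_pos: [0.4901, 0.2398, 0.039]
ee_rot: [-1.567, 0.003, 2.371]
force: [35.7, -37.3, -3.7]
width: 0.0536
```

```bash
python3 - <<'E'
from station import arm
from h import *
np.set_printoptions(precision=2,suppress=True)
for i,n in enumerate(["wrist","top","side","wrist","top","side"]):
    s=arm.get_state(); f=arm.grab_frame(n)
    print(s["t"],s["eef_pos"]*1e3,np.degrees(s["ee_rot"]),"F",s["force"],s["width"],abs(s["qd"]).max())
    cv2.imwrite(f"pics/e{i}{n}.png",f["pixels"][:,:,::-1])
    if n=="wrist": f["T"]=tool(s)@f["mount"]
    np.savez(f"e{i}.npz",**f)
s=arm.get_state(); print(s["t"],s["force"],s["moment"])
f=dict(np.load("e3.npz")); P=cloud(f,f["mount"])*1e3
m=np.zeros(P.shape[:2],bool); m[245:285,240:330]=True; q=P[m&(f["z_map"]>0)]
A=np.c_[q[:,1:],np.ones(len(q))]; k,*_=np.linalg.lstsq(A,q[:,0],rcond=None)
print("broad face x = %.4f*y + %.4f*z + %.2f"%tuple(k))
W=cloud(f,f["T"])
floor=(W[...,2]<.03)&(f["z_map"]>0); floor[:100]=0; print("floor z",np.median(W[100:170,250:310,2]))
m2=np.zeros(P.shape[:2],bool); m2[300:360,225:340]=True
mm=m2&(np.abs(P[...,2])<25)&(P[...,0]>0)&(P[...,0]<50)&(P[...,1]>-45)&(P[...,1]<0); print("block top z",np.median(W[mm][:,2]),mm.sum())
a=cv2.imread("pics/e5side.png"); cv2.imwrite("pics/e5c.png",cv2.resize(a[180:300,160:320],None,fx=4.5,fy=4.5,interpolation=cv2.INTER_CUBIC))
E
```

```text
10.1167 [490.13 239.76  39.02] [-89.78   0.17 135.87] F [ 35.73 -37.27  -3.73] 0.05356826838438945 0.043783797593659524
10.1667 [490.28 239.68  39.05] [-89.79   0.19 135.87] F [ 25.21 -27.07   0.53] 0.053131199216480296 0.016295493493333254
10.2167 [490.26 239.67  39.04] [-89.79   0.17 135.85] F [ 26.2  -27.25  -1.54] 0.053465473307099845 0.006329779241743759
10.2667 [490.24 239.66  39.02] [-89.79   0.15 135.84] F [ 25.58 -27.08  -0.44] 0.05316357580788766 0.003933422326181329
10.3167 [490.26 239.66  39.04] [-89.8    0.15 135.83] F [ 24.77 -27.36  -0.76] 0.05372726475358417 0.0014248690066787039
10.3667 [490.25 239.67  39.03] [-89.8    0.15 135.83] F [ 24.17 -25.76  -0.36] 0.053359193599122175 0.0013139135229881106
10.4167 [ 25.42 -25.98  -0.57] [-9.26 -9.38  0.09]
broad face x = -0.0014*y + 0.0039*z + -5.71
floor z 0.016292094797572113
block top z 0.07156670339429995 3624
```

View pics/e5c.png

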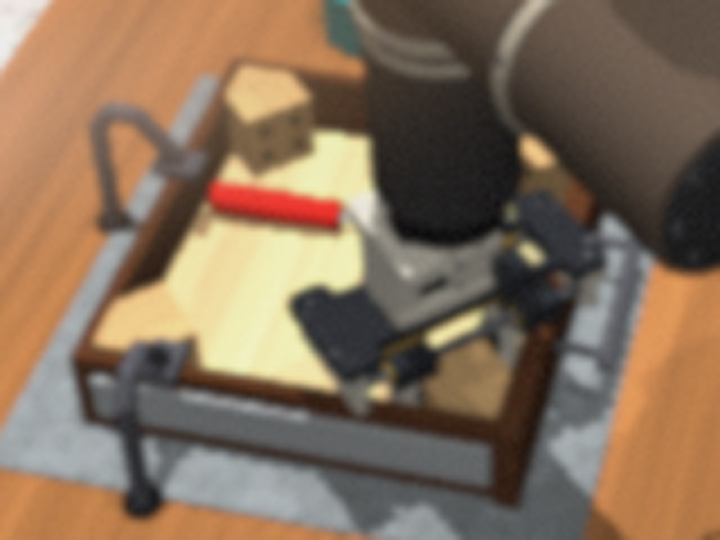

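View pics/e4top.png

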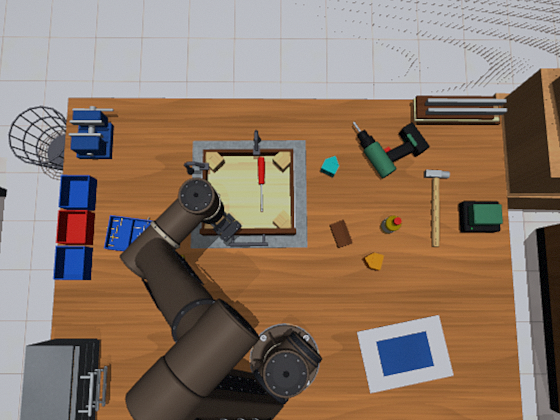

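```bash
python3 - <<'E'
from h import *
np.set_printoptions(precision=1,suppress=True)
f=dict(np.load("e3.npz")); P=cloud(f,f["mount"])*1e3; W=cloud(f,f["T"])*1e3
ok=f["z_map"]>0
v,u=np.indices(ok.shape)
# inner faces: points with height 25..60 on the boards, left and right, rows<255
for nm,c in (("left/side",u<240),("right/front",u>320)):
    m=ok&c&(v<258)&(W[...,2]>25)&(W[...,2]<60)&(P[...,0]<-10)
    q=P[m]; s=np.abs(q[:,2])+q[:,0]
    w=W[m]; print(nm,len(q),"|z|+x percentiles",np.percentile(s,[5,25,50,75,95]), "world x,y med",np.median(w[:,0]),np.median(w[:,1]))
# finger backs
m=ok&(np.abs(P[...,2])<60)&(np.abs(P[...,2])>28)&(P[...,1]>-35)&(P[...,1]<5)&(P[...,0]<12)&(P[...,0]>-13)
q=P[m]
for lo in (-35,-25,-15,-5):
  k=q[(q[:,1]>lo)&(q[:,1]<lo+10)]
  for s in(-1,1):
    z=k[k[:,2]*s>0]
    if len(z): print(lo,s,"max|z|",np.percentile(np.abs(z[:,2]),99),"max |z|+x",np.percentile(np.abs(z[:,2])+z[:,0],99),"x",z[:,0].min(),z[:,0].max())
E
```

```text
left/side 7969 |z|+x percentiles [55.3 55.9 56.3 56.7 57.2] world x,y med 587.648659338296 280.92179245408687
right/front 7623 |z|+x percentiles [57.5 58.1 58.5 58.9 59.5] world x,y med 450.2927237863964 141.80577131910744
-35 -1 max|z| 42.96221392696889 max |z|+x 32.33885167841788 x -11.566806539919844 -8.678422289010474
-35 1 max|z| 44.0606254814216 max |z|+x 33.41462666303639 x -11.881871916411102 -8.6573636347793
-25 -1 max|z| 41.977149062043765 max |z|+x 31.565690287787145 x -11.491077458432697 -3.967394292329049
-25 1 max|z| 43.30406377318001 max |z|+x 32.56512858555376 x -11.527810880325006 -4.026738107929487
-15 -1 max|z| 41.76263285762507 max |z|+x 31.076264539526083 x -11.354525912646727 -8.385773195266607
-15 1 max|z| 43.00937977862046 max |z|+x 32.496998977269 x -11.554177404203948 -8.769564211768804
-5 -1 max|z| 59.745815228343076 max |z|+x 57.25521305860945 x -10.515447367126104 4.271196635226515
-5 1 max|z| 56.87960334272728 max |z|+x 59.26325756026894 x -10.576018367251319 4.472777479468809
```

The checks agree:
- **Nose:** it computes to (449.3, 279.7) mm, against a measured corner of (449.1, 279.7).
- **Fingers:** they clear both boards by about 3 mm, so the block takes the load.
- **Height:** the block's top is 55.3 mm above the floor.
- **Press:** steady at about 25 N on each board.

I'm handing in.

```bash
python3 - <<'E'
from station import arm
s=arm.get_state(); print(s["t"],s["force"],s["width"])
print(arm.job_done())
E
```

```text
10.4167 [ 25.42413309 -25.98418076  -0.57215218] 0.05333057569745705
the job is handed in; nothing more can be done
None
```

The beech corner block is in the empty front-left corner of the drawer. I handed the job in at t = 10.4 s, with the arm still holding it pressed there; the hand-in reports no verdict.

I gripped the block across its end faces, about 6 mm in from the broad face. I lowered it to the drawer floor about 11 mm short of the corner, slid it in along its diagonal and pressed with a 60 N grip.

**Last checks before handing in**
- **Position:** the nose computes to (449.3, 279.7) mm, against a measured corner of (449.1, 279.7) mm. Camera calibration is only good to about 2 mm.
- **Height and angle:** the block's top was 55.3 mm above the floor, so it stands on it. The tool was within about 0.3° of the drawer's axes.
- **Press:** the wrist force held steady at about 25 N towards the front board and 26 N towards the side board. The depth image put the fingers about 3 mm clear of both boards, so the block should be taking that force.
- **Other things:** in the last top view the bystanders that could be seen lay where they started. The arm hid part of the screw tray and probably all of the tape measure. I compared them by eye, not by measurement.

**What disagreed**
- **First press:** it tilted the tool 0.7° and lifted it about 0.4 mm. I eased off, straightened it and pressed again.
- **Floor force:** at the end the net vertical force was close to zero. The block rests on the floor but is not pressed down on it.
- **In-hand shift:** the block's broad face read 0.4 mm further back in the grip than before pressing, which is within measuring error.

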